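Click the card selector from its stop to the tall card's slot

ROBOT

A 7-joint arm with a two-finger parallel gripper is mounted at the origin on the work surface. World frame = base frame: x ahead of the robot, y to its left, z up, the work surface at z = 0. Lengths are in m, angles in degrees, forces in N, time in s.
With the tool pointing down it reaches from about 0.425 to 0.875 m from the base axis. Payload 4.7 kg.
Tool frame: the origin (TCP) lies midway between the tips of the shut fingers; the grasp point (between the pads) lies 19 mm behind it (env.hold_point_z is the z of the grasp point in the tool frame, in m); z points along the fingers, y is the line along which they close (so a half turn about z gives the same grasp; the last joint's range is limited). The gripper opens to 85 mm and grips with 20 to 120 N. Pads are 22 mm wide; open, the fingers measure 114 mm over their backs; the gripper's body (76 mm by 85 mm) begins 54 mm behind the grasp point. The pads swing forward as they close: fully open they stand 13 mm farther back than shut.
Start: joints at [66.698, 18.392, -4.016, 83.108, 1.295, 78.541, -3.26], TCP at [0.266, -0.593, 0.231] pointing down, gripper open.
Joint ranges: [-163.93, 163.93], [-17.29, 119.83], [-79.2, 71.16], [3.27, 140.29], [-89.18, 269.18], [5.43, 117.66], [-154.24, 154.24]. Speed limits (degrees/s): [147.25, 147.25, 180, 180, 180, 180, 180].

INTERFACE

Orientations are given as [roll, pitch, yaw] about the fixed x, y, z axes, in that order (R = Rz(yaw) Ry(pitch) Rx(roll)).
In Python, from rig import env gives the robot as it stands.
- The arm moves only by the tool drive_tool, never from a script. Its argument "steps" is a list of rows, each an object with "xyz": the shift along the world's x, y, z in units of 0.03 m (1.0 is 0.03 m), a list of three; "rot": the turn, a rotation vector about the world's x, y, z in units of 180 degrees (1.0 is 180 degrees), a list of three. In form: [{"xyz": [tx, ty, tz], "rot": [wx, wy, wz]}, ...]. A call has 1 to 20 rows; each row shifts and turns the commanded pose from where the row before left it; what a row does not reach is not made up. A row lasts 1/12 s, in which the tool goes at most 41.7 mm and 7.16 degrees, less where a joint would pass 70% of its speed; a pose out of reach is approached as far as the arm can. A call with a number of a shift or a turn outside -1 to 1 is refused whole. A call with a gripper value outside its range is refused whole. "hand" is the gripper command: -1 is fully open, 1 is shut, values between are in proportion, set as the call begins (left out, the last holds). The fingers move at their own pace and stop on an object; the grip force is fixed at half the most. Time passes only in rows, so rows that do not move let the fingers close. It gives the time, the measured TCP pose, the force, the opening and the grip force at its end, in the units of the state.
- env.state(): the state, without advancing time (a new reading comes with each control period).
- env.capture(name): name is "side" or "top"; returns (picture, depth): 420x560x3 uint8, blue, green, red; 420x560 float32, m along the optical axis (not along the pixel's ray), 0 where there is no reading.
- env.camera_model(name): a dict with "fov_y" (degrees; the focal length in pixels is half the picture's height over the tangent of half this angle, whatever the lens; pixels are square), "cx", "cy" (the principal point, pixels), "k1" (the pictures are not rectified: a ray, as slopes to the right and down, at radius r is drawn at 1 + k1 r^2 times it, then the intrinsics apply), "origin" and "rotation" of the camera in the world. Camera axes: x right, y up, looking along -z (the intrinsics and any distortion apply to the point x, -y, -z); pixel columns grow to the right and rows downward; lengths in m; the calibration is good to about 2 mm. A picture is of the moment at which its call begins. camera_model takes no time and is no camera call.
- env.close_job(): hands the job in; it is judged then, once.
The state is a dict: "clock": time; "joint_pos": joint angles; "joint_vel": joint speeds; "tau": joint torques, N m; "ee_pos": TCP position; "tcp_rot": TCP orientation; "contact_force": force on the tool from outside, world axes, zero at the start; "ft_torque": the same for the moment, N m; "opening": finger opening in m; "grip_force": force on a finger pad.
Only numpy, scipy, OpenCV 4.12 (cv2) and the standard library are available. Lean on these libraries where they do the work, as an engineer would, in place of code of your own. Each camera call takes 0.05 s, during which the arm holds its last target. There are 200 camera calls.

TASK

The selector knob on the card test stand has lost its scale, so set it by feel: turn it anticlockwise past the off click until you feel it bear on its stop, gently so that the stop is not strained, then count clicks clockwise - one click from off selects the slot nearest the knob, two the next, and so on - until it selects the slot that holds the tall relay card. Leave it resting in that click, let go, and leave the cards and the loose parts on the desk alone.

Things in the scene. Friction and masses are not known exactly. Their poses are not given: they have to be found in the camera images.
- stand: Card test stand: painted steel base 150 x 370 mm, 45 mm high, fixed. Origin at the centre of its underside, z up, long side along its y. The knob is on its flat top at x 0, y -110 mm. Five slots hold upright cards between two combs 50 mm high at y +30 (slot 1, nearest the knob), +60, +90, +120, +150 mm (slot 5). The stand is turned up to 20 degrees either way.
- card_tall: The tall relay card: upright board 100 mm (stand x) by 2 mm (stand y), reaching 125 mm above the stand's top (about 170 mm above the desk), with two large clear-cased relays. Origin on the stand's top, under the board's middle. It is in slot 2, 3 or 4 and stays there.
- card_a: One of four ordinary relay cards, board 100 x 2 mm, reaching 85 mm above the stand's top (130 mm above the desk), relays stand 13 mm off its +y face. Origin on the stand's top under the board's middle. Fixed in its slot.
- card_b: Ordinary relay card, like card_a.
- card_c: Ordinary relay card, like card_a.
- card_d: Ordinary relay card, like card_a.
- selector (a joint): Angle of the selector knob in rad, clockwise seen from above. A click every 20 degrees (0.349): 0 is the off click beside the stop, 0.349 is slot 1, 0.698 slot 2, 1.047 slot 3, 1.396 slot 4. A spring detent draws it to the nearest click (from the stop, back to off); leaving a click takes about 0.08 N m, falling to nothing half way to the next. Starts at one of the clicks 1 to 4.
- selector_grip (a point): Point on the knob's vertical axis, 33 mm above the stand's top, at grip height. The knob: a bar 46 mm long, 13 mm wide, with upright flats, from 10 to 40 mm above the stand's top, on a 48 mm round skirt whose top is 10 mm above the stand's top. Turns with the knob; its x axis runs along the bar to the pointer nose, which at joint 0 points 40 degrees anticlockwise of the stand's x axis.
- selector_nose (a point): Tip of the knob's pointer nose, a 7 mm wide lug on the skirt, 34 mm from the knob's axis, 8 mm above the stand's top.
- stop: The stop: a steel lug 8 mm square, 11 mm high, with a level 6 mm set screw whose tip meets the side of the nose. Origin on the stand's top, 30 mm from the knob's axis, 10.5 mm short of the lug's middle. How far the screw sticks out varies: the nose meets it at joint -0.05 to -0.16 rad. Bearing on it means 2 N or more (0.06 N m on top of the detent); over 15 N (0.45 N m) strains it.
- mouthpiece: Loose bakelite mouthpiece, 58 mm diameter, 33 mm high. Origin under its centre.
- lamp_socket: Loose brass lamp socket, 36 mm diameter, 36 mm high. Origin under its centre.
- dial_wheel: Loose ivory dial wheel, 72 mm diameter, 8 mm thick, flat on the desk. Origin under its centre.
- magnifier: Loose chrome magnifier, lens ring 82 mm across, 12 mm thick, with an 84 mm handle towards its -x. Origin under the lens.

How it is judged:
By the outcome, as a careful person would: the job done as asked, in the order asked, and still so for the second after the job is handed in, with the robot touching nothing.
It also fails if it takes over 51 s, if anything falls off the work surface, if the arm or the gripper's body presses on something with over 40 N, if the wrist force passes 120 N, or if a joint passes its speed limit or range.

## Working session

There is one attempt and no reset: what is moved stays moved. The work goes in short steps, Python scripts to look and compute and a tool call to move; the robot and the scene stay as the last step left them, time stands still between calls to the robot, and variables do not carry over. Pictures are saved under pics/ and viewed, at most 10 in all, crops included, and the job is handed in when it is done.

Besides the shell and the picture viewer there is one more tool, called as a command line: name --argument value ..., lists and objects as JSON in quotes. drive_tool: Moves the arm, as the interface text tells. Shifts and turns lie within -1 to 1; 1 stands for 0.03 m of shift or 180 degrees of turn. Its arguments: {"type":"object","properties":{"steps":{"type":"array"},"hand":{"type":"number"}},"required":["steps"]}

```bash
mkdir -p pics; ls; cat > h.py <<'E'
import numpy as np, cv2
from rig import env
def cam(n):
    m=env.camera_model(n); f=210/np.tan(np.radians(m["fov_y"]/2)); return m,f
def rays(n,px):
    m,f=cam(n); px=np.atleast_2d(np.array(px,float))
    K=np.array([[f,0,m["cx"]],[0,f,m["cy"]],[0,0,1]])
    u=cv2.undistortPoints(px[:,None],K,np.array([m["k1"],0,0,0,0.]))[:,0]
    d=np.c_[u[:,0],-u[:,1],-np.ones(len(u))]
    return np.array(m["origin"]),d@np.array(m["rotation"]).T
def onz(n,px,z):
    o,d=rays(n,px); return o+d*((z-o[2])/d[:,2])[:,None]
def cloud(n,dep):
    v,u=np.mgrid[:420,:560]; o,d=rays(n,np.c_[u.ravel(),v.ravel()])
    return (o+d*dep.reshape(-1,1)).reshape(420,560,3)
E
python3 - <<'E'
from h import *
for n in("top","side"):
    im,d=env.capture(n); cv2.imwrite(f"pics/{n}0.png",im); np.save(n+"0.npy",d)
    m,f=cam(n); print(n,f,m)
print(env.state())
E
```

```text
pics
top 500.28782571281806 {'fov_y': 45.54127213524254, 'cx': 276.0479049603964, 'cy': 213.9834463992207, 'k1': -0.08981152700837483, 'origin': array([0.44920527, 0.09029979, 1.00395346]), 'rotation': array([  6.67805521,  -1.31416222, -89.61920372])}
side 398.53457461088306 {'fov_y': 55.57222279802987, 'cx': 279.9035398336119, 'cy': 210.26988015907557, 'k1': -0.05932516670901748, 'origin': array([ 0.20564075, -0.32145942,  0.6172453 ]), 'rotation': array([ 4.39136140e+01, -9.55093001e-04, -4.24433940e+01])}
{'clock': 0.1, 'joint_pos': array([66.69667732, 18.43537121, -4.01493204, 83.16688741,  1.29614433,
       78.54288307, -3.25996693]), 'joint_vel': array([-0.06174091, -0.22861778, -0.06979351, -0.13516799,  0.01431055,
       -0.01403838, -0.10807169]), 'tau': array([ 1.48291774e-04, -4.94878542e+01, -3.84261785e-01, -3.15211093e+01,
        1.27434920e-02,  7.33877619e-03, -6.21638208e-06]), 'ee_pos': array([ 0.26527551, -0.59287376,  0.23033546]), 'tcp_rot': array([-1.79900153e+02,  6.82399937e-03,  2.41125930e+01]), 'contact_force': array([-0.68935937,  0.22742325,  0.14980731]), 'ft_torque': array([ 0.00826998, -0.00722356,  0.01350708]), 'grip_force': 0.0, 'opening': 0.08500399911821613}
```

View pics/top0.png

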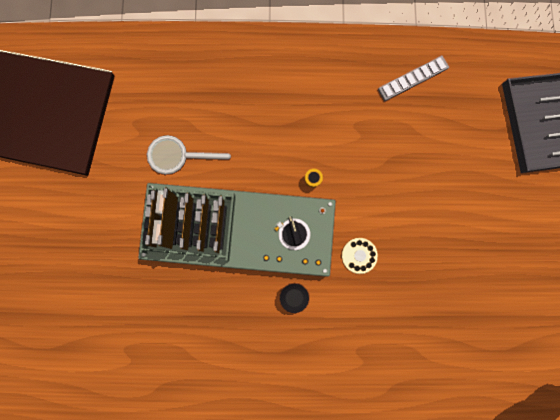

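View pics/side0.png

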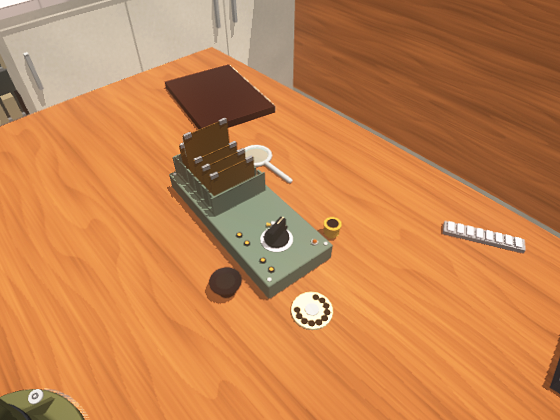

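```bash
sed -i 's/^from rig/from scipy.spatial.transform import Rotation as Ro\nfrom rig/; s/return m,f/m["rotation"]=Ro.from_euler("xyz",m["rotation"],degrees=True).as_matrix(); return m,f/' h.py
python3 - <<'E'
from h import *
im=cv2.imread("pics/top0.png"); P=cloud("top",np.load("top0.npy")); z=P[...,2]
print("desk z",np.median(z[300:400,50:400]))
roi=np.zeros(z.shape,bool); roi[170:290,125:345]=1
hsv=cv2.cvtColor(im,cv2.COLOR_BGR2HSV)
top=roi&(abs(z-0.045)<0.006)&(hsv[...,0]>35)&(hsv[...,0]<100)
m=cv2.morphologyEx((roi&(z>0.037)).astype(np.uint8),cv2.MORPH_OPEN,np.ones((3,3)))
print("top z",np.median(z[top]),top.sum())
# flat top region of the stand: rect fit for angle
n,l,s,c=cv2.connectedComponentsWithStats(top.astype(np.uint8)); k=1+np.argmax(s[1:,4])
q=P[l==k][:,:2]; r=cv2.minAreaRect((q*1000).astype(np.float32)); print("flat rect",r, cv2.boxPoints(r))
hull=P[(m>0)][:,:2]; r=cv2.minAreaRect((hull*1000).astype(np.float32)); print("all rect",r)
# corners by ray at z=.045 from picture
print("corners px->", onz("top",[(335,200),(327,276),(149,184),(138,263)],0.045).round(4))
# knob: skirt white
w=(hsv[...,1]<40)&(hsv[...,2]>170); w[:205]=0;w[265:]=0;w[:,:270]=0;w[:,320:]=0
cs,_=cv2.findContours(w.astype(np.uint8),cv2.RETR_EXTERNAL,cv2.CHAIN_APPROX_NONE); cc=np.vstack(cs)
h=cv2.convexHull(cc); e=cv2.minEnclosingCircle(h); print("skirt",e, onz("top",[e[0]],0.055))
kz=P[215:255,272:316].reshape(-1,3); b=kz[kz[:,2]>0.072]; print("bar",len(b),b.mean(0),b[:,2].max()); u,sv,vt=np.linalg.svd(b[:,:2]-b[:,:2].mean(0)); print(vt[0],np.degrees(np.arctan2(vt[0,1],vt[0,0])))
np.save("P.npy",P)
big=cv2.resize(im[180:290,130:345],None,fx=3.7,fy=3.7,interpolation=cv2.INTER_CUBIC); cv2.imwrite("pics/topc.png",big)
E
```

```text
desk z -0.001041250330001131
top z 0.044360905885558966 8307
flat rect ((532.1593017578125, 143.4242401123047), (366.8316955566406, 147.7517852783203), 85.30375671386719) [[443.5146   -33.327393]
 [590.7703   -45.424286]
 [620.804    320.17587 ]
 [473.54828  332.27277 ]]
all rect ((531.5809326171875, 144.85391235351562), (370.0657958984375, 154.84921264648438), 85.10919189453125)
corners px-> [[ 0.5901 -0.0454  0.045 ]
 [ 0.4432 -0.0292  0.045 ]
 [ 0.6181  0.3166  0.045 ]
 [ 0.4649  0.3323  0.045 ]]
skirt ((292.3518371582031, 232.94444274902344), 17.767539978027344) [[0.5244328 0.0379834 0.055    ]]
bar 188 [0.5218673  0.03522387 0.10799371] 1.0039534628232472
[-0.95287768  0.30335477] 162.34078959824166
```

View pics/topc.png

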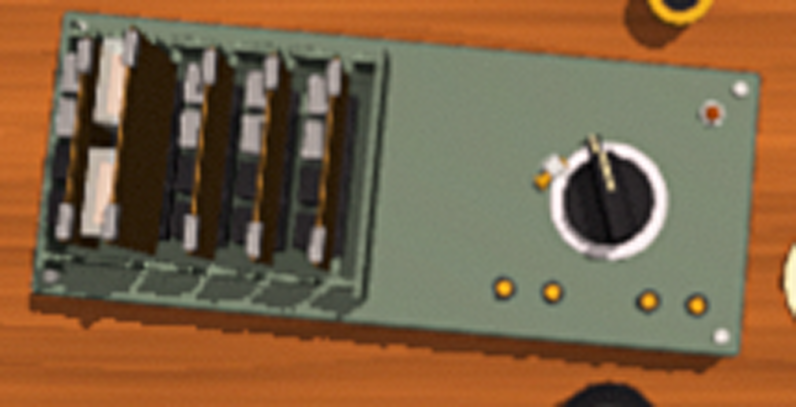

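Top view (crop): the tall card, dark brown with the two clear relays, is fourth from the knob (crop x≈130). The nose points up-left from the knob centre (610,200) to (592,138), with the stop at (545,175). The side view agrees. I'll check the card slot and nose angle numerically.

```bash
python3 - <<'E'
from h import *
P=np.load("P.npy"); C=np.array([.5321,.1434]); y=np.array([.082,.9966]); x=np.array([y[1],-y[0]])
for n in("top","side"):
    Q=cloud(n,np.load(n+"0.npy")).reshape(-1,3); Q=Q[(Q[:,2]<.3)]
    s=np.c_[(Q[:,:2]-C)@x,(Q[:,:2]-C)@y,Q[:,2]]
    k=(abs(s[:,0])<.06)&(abs(s[:,1]-.09)<.09)&(s[:,2]>.145); print(n,"tall",k.sum(),np.percentile(s[k,1],[5,50,95]),s[k,2].max())
    k=(np.hypot(s[:,0],s[:,1]+.11)<.045)&(s[:,2]>.079)&(s[:,2]<.1); b=Q[k]; c,wh,a=cv2.minAreaRect((b[:,:2]*1000).astype(np.float32)); u,_,vt=np.linalg.svd(b[:,:2]-b[:,:2].mean(0),full_matrices=False)
    print(n,"bar",k.sum(),b.mean(0),c,wh,a,np.degrees(np.arctan(vt[0,1]/vt[0,0])))
    g=(abs(s[:,0])<.06)&(abs(s[:,1]+.04)<.02)&(abs(s[:,2]-.045)<.01); print("topz",np.median(s[g,2]))
print("yaw",-np.degrees(np.arctan2(y[0],y[1])),"knob",C-.11*y)
t=onz("top",np.array([(592,138),(610,188)])/3.7+[130,180],.085);d=t[0]-t[1];print(t,np.degrees(np.arctan2(d[1],d[0])))
E
```

```text
top tall 574 [0.1184204  0.12547831 0.13537525] 0.17471903566889724
top bar 174 [0.52415676 0.03352585 0.08394775] (524.3400268554688, 33.48240661621094) (45.6501579284668, 13.105561256408691) 15.708500862121582 15.048857406644707
topz 0.04439768257346399
side tall 535 [0.1180209  0.120469   0.12265764] 0.17321402933293167
side bar 161 [0.52083766 0.03405114 0.08339358] (521.6397094726562, 35.23460006713867) (46.20783996582031, 13.701411247253418) 15.103902816772461 14.567374567018426
topz 0.04403241028423499
yaw -4.70368698867245 knob [0.52308  0.033774]
[[0.55103598 0.04407926 0.085     ]
 [0.52603886 0.03500826 0.085     ]] 19.944899669660465
```

drive_tool --steps '[{"xyz": [0.4,1,0],"rot": [0,0,0]},{"xyz": [0.4,1,0],"rot": [0,0,0]},{"xyz": [0.4,1,0],"rot": [0,0,0]},{"xyz": [0.4,1,0],"rot": [0,0,0]},{"xyz": [0.4,1,0],"rot": [0,0,0]},{"xyz": [0.4,1,0],"rot": [0,0,0]},{"xyz": [0.4,1,0],"rot": [0,0,0]},{"xyz": [0.4,1,0],"rot": [0,0,0]},{"xyz": [0.4,1,0],"rot": [0,0,0]},{"xyz": [0.4,1,0],"rot": [0,0,0]},{"xyz": [0.4,1,0],"rot": [0,0,0]},{"xyz": [0.4,1,0],"rot": [0,0,0]},{"xyz": [0.4,1,0],"rot": [0,0,0]},{"xyz": [0.4,1,0],"rot": [0,0,0]},{"xyz": [0.4,1,0],"rot": [0,0,0]},{"xyz": [0.4,1,0],"rot": [0,0,0]},{"xyz": [0.4,1,0],"rot": [0,0,0]},{"xyz": [0.4,1,0],"rot": [0,0,0]},{"xyz": [0.4,0.5,0],"rot": [0,0,0]},{"xyz": [0.4,0.5,0],"rot": [0,0,0]}]'

```text
clock: 1.77
ee_pos: [0.5057, -0.0213, 0.2312]
tcp_rot: [180.0, 0.0, 24.2]
contact_force: [0.3, 0.0, -0.1]
opening: 0.0853
grip_force: 0.0
```

drive_tool --steps '[{"xyz": [0.15,0.46,0],"rot": [0,0,-0.0125]},{"xyz": [0.15,0.46,0],"rot": [0,0,-0.0125]},{"xyz": [0.15,0.46,0],"rot": [0,0,-0.0125]},{"xyz": [0.15,0.46,0],"rot": [0,0,-0.0125]},{"xyz": [0,0,-0.7],"rot": [0,0,0]},{"xyz": [0,0,-0.7],"rot": [0,0,0]},{"xyz": [0,0,-0.7],"rot": [0,0,0]},{"xyz": [0,0,-0.7],"rot": [0,0,0]},{"xyz": [0,0,-0.7],"rot": [0,0,0]},{"xyz": [0,0,-0.7],"rot": [0,0,0]},{"xyz": [0,0,-0.3],"rot": [0,0,0]},{"xyz": [0,0,0],"rot": [0,0,0]},{"xyz": [0,0,0],"rot": [0,0,0]},{"xyz": [0,0,0],"rot": [0,0,0]}]'

```text
clock: 2.93
ee_pos: [0.5244, 0.032, 0.0976]
tcp_rot: [180.0, -0.1, 15.1]
contact_force: [0.3, -0.1, 0.0]
opening: 0.0851
grip_force: 0.0
```

```bash
python3 - <<'E'
from h import *
s=env.state();print(s["clock"],s["joint_pos"].round(1),s["ee_pos"].round(4),s["tcp_rot"].round(2),s["ft_torque"].round(3),s["contact_force"].round(2))
im,d=env.capture("side");cv2.imwrite("pics/s1.png",cv2.resize(im[140:320,150:390],None,fx=3,fy=3))
E
```

```text
2.9333 [ 27.8  12.8 -37.7 108.8   8.9  61.2 -88.4] [0.5244 0.032  0.0976] [ 1.7997e+02 -1.0000e-01  1.5110e+01] [ 0.01   0.059 -0.048] [ 0.32 -0.11  0.03]
```

View pics/s1.png

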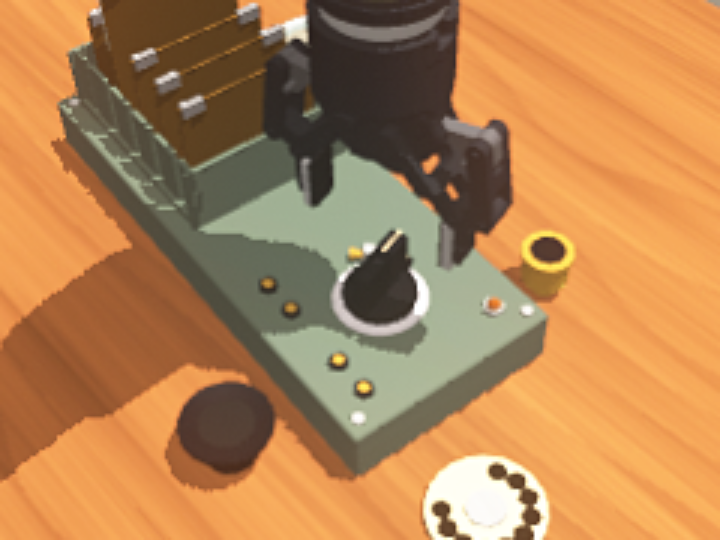

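Side view: the open gripper straddles the knob, about 35 mm too high, and nothing is touching. Joint 7 would end close to its limit on the clockwise sweep, so I'll take the half-turned grasp.

drive_tool --steps '[{"xyz": [0,0,0],"rot": [0,0,0.039]},{"xyz": [0,0,0],"rot": [0,0,0.039]},{"xyz": [0,0,0],"rot": [0,0,0.039]},{"xyz": [0,0,0],"rot": [0,0,0.039]},{"xyz": [0,0,0],"rot": [0,0,0.039]},{"xyz": [0,0,0],"rot": [0,0,0.039]},{"xyz": [0,0,0],"rot": [0,0,0.039]},{"xyz": [0,0,0],"rot": [0,0,0.039]},{"xyz": [0,0,0],"rot": [0,0,0.039]},{"xyz": [0,0,0],"rot": [0,0,0.039]},{"xyz": [0,0,0],"rot": [0,0,0.039]},{"xyz": [0,0,0],"rot": [0,0,0.039]},{"xyz": [0,0,0],"rot": [0,0,0.039]},{"xyz": [0,0,0],"rot": [0,0,0.039]},{"xyz": [0,0,0],"rot": [0,0,0.039]},{"xyz": [0,0,0],"rot": [0,0,0.039]},{"xyz": [0,0,0],"rot": [0,0,0.039]},{"xyz": [0,0,0],"rot": [0,0,0.039]},{"xyz": [0,0,0],"rot": [0,0,0.039]},{"xyz": [0,0,0],"rot": [0,0,0.039]}]'

```text
clock: 4.65
ee_pos: [0.5244, 0.0316, 0.0977]
tcp_rot: [180.0, 0.1, 155.8]
contact_force: [0.9, -0.5, 0.3]
opening: 0.0854
grip_force: 0.0
```

drive_tool --steps '[{"xyz": [0,0,0],"rot": [0,0,0.037]},{"xyz": [0,0,0],"rot": [0,0,0.037]},{"xyz": [0,0,0],"rot": [0,0,0.037]},{"xyz": [0,0,0],"rot": [0,0,0.037]},{"xyz": [0,0,0],"rot": [0,0,0.037]},{"xyz": [0,0,0],"rot": [0,0,0.036]},{"xyz": [0,0,0],"rot": [0,0,0]},{"xyz": [0,0,0],"rot": [0,0,0]}]'

```text
clock: 5.32
ee_pos: [0.5242, 0.0316, 0.0971]
tcp_rot: [-180.0, 0.1, -164.9]
contact_force: [-0.2, 0.1, -0.3]
opening: 0.0859
grip_force: 0.0
```

```bash
cat > st.py <<'E'
from rig import env
s=env.state();print(s["clock"],s["joint_pos"].round(1),s["ee_pos"].round(4),s["tcp_rot"].round(2),"T",s["ft_torque"].round(3),"F",s["contact_force"].round(2),s["opening"].round(4),s["grip_force"])
E
python3 st.py
```

```text
Traceback (most recent call last):
  File "st.py", line 2, in <module>
    s=env.state();print(s["clock"],s["joint_pos"].round(1),s["ee_pos"].round(4),s["tcp_rot"].round(2),"T",s["ft_torque"].round(3),"F",s["contact_force"].round(2),s["opening"].round(4),s["grip_force"])
                                                                                                                                                                  ^^^^^^^^^^^^^^^^^^
AttributeError: 'float' object has no attribute 'round'
```

drive_tool --steps '[{"xyz": [-0.03,0.08,-0.3],"rot": [0,0,0]},{"xyz": [0,0,-0.3],"rot": [0,0,0]},{"xyz": [0,0,-0.3],"rot": [0,0,0]},{"xyz": [0,0,-0.25],"rot": [0,0,0]},{"xyz": [0,0,0],"rot": [0,0,0]},{"xyz": [0,0,0],"rot": [0,0,0]}]'

```text
clock: 5.82
ee_pos: [0.522, 0.0345, 0.0611]
tcp_rot: [180.0, -0.1, -164.7]
contact_force: [-0.6, 0.4, 0.2]
opening: 0.0854
grip_force: 0.0
```

```bash
sed -i 's/s\["opening"\].round(4)/s["opening"]/' st.py; python3 st.py
```

```text
5.8167 [ 48.5  25.1 -64.5 110.2  25.8  61.1  78.5] [0.522  0.0345 0.0611] [ 1.7995e+02 -8.0000e-02 -1.6470e+02] T [ 0.018 -0.003  0.025] F [-0.56  0.37  0.19] 0.08543963478165859 0.0
```

drive_tool --hand 1 --steps '[{"xyz": [0,0,0],"rot": [0,0,0]},{"xyz": [0,0,0],"rot": [0,0,0]},{"xyz": [0,0,0],"rot": [0,0,0]},{"xyz": [0,0,0],"rot": [0,0,0]},{"xyz": [0,0,0],"rot": [0,0,0]},{"xyz": [0,0,0],"rot": [0,0,0]},{"xyz": [0,0,0],"rot": [0,0,0]},{"xyz": [0,0,0],"rot": [0,0,0]},{"xyz": [0,0,0],"rot": [0,0,0]},{"xyz": [0,0,0],"rot": [0,0,0]},{"xyz": [0,0,0],"rot": [0,0,0]},{"xyz": [0,0,0],"rot": [0,0,0]}]'

```text
clock: 6.82
ee_pos: [0.5225, 0.0349, 0.0622]
tcp_rot: [180.0, 0.0, -164.7]
contact_force: [-3.8, 1.2, 6.3]
opening: 0.0118
grip_force: 60.2
```

```bash
python3 st.py
```

```text
6.8167 [ 48.6  25.  -64.6 110.1  25.8  61.2  78.5] [0.5225 0.0349 0.0622] [ 179.97    0.   -164.68] T [ 0.33   0.464 -0.003] F [-3.82  1.18  6.29] 0.011803405644642622 60.1792573928833
```

drive_tool --steps '[{"xyz": [0,0,0],"rot": [0,0,0.0185]},{"xyz": [0,0,0],"rot": [0,0,0.0185]},{"xyz": [0,0,0],"rot": [0,0,0.0185]},{"xyz": [0,0,0],"rot": [0,0,0.0185]},{"xyz": [0,0,0],"rot": [0,0,0.0185]},{"xyz": [0,0,0],"rot": [0,0,0.0185]},{"xyz": [0,0,0],"rot": [0,0,0]},{"xyz": [0,0,0],"rot": [0,0,0]},{"xyz": [0,0,0],"rot": [0,0,0]}]'

```text
clock: 7.57
ee_pos: [0.5227, 0.0346, 0.0622]
tcp_rot: [180.0, 0.0, -144.7]
contact_force: [-2.4, 0.7, 5.5]
opening: 0.012
grip_force: 60.3
```

```bash
python3 st.py
```

```text
7.5667 [ 51.3  27.6 -68.7 110.   29.2  62.4  95.9] [0.5227 0.0346 0.0622] [ 1.7999e+02  2.0000e-02 -1.4472e+02] T [ 0.258  0.426 -0.001] F [-2.4   0.69  5.49] 0.011994049934015006 60.264732241630554
```

drive_tool --steps '[{"xyz": [0,0,0],"rot": [0,0,0.006]},{"xyz": [0,0,0],"rot": [0,0,0.006]},{"xyz": [0,0,0],"rot": [0,0,0]},{"xyz": [0,0,0],"rot": [0,0,0]}]'

```text
clock: 7.9
ee_pos: [0.5228, 0.0345, 0.0622]
tcp_rot: [180.0, 0.0, -142.6]
contact_force: [-2.6, 1.1, 5.7]
opening: 0.0118
grip_force: 60.2
```

```bash
python3 st.py
```

```text
7.9 [ 51.6  28.  -69.1 110.   29.5  62.6  97.8] [0.5228 0.0345 0.0622] [ 1.7999e+02  2.0000e-02 -1.4258e+02] T [ 0.265  0.447 -0.123] F [-2.61  1.12  5.67] 0.01181974450986647 60.15271782875061
```

drive_tool --steps '[{"xyz": [0,0,0],"rot": [0,0,0.005]},{"xyz": [0,0,0],"rot": [0,0,0]},{"xyz": [0,0,0],"rot": [0,0,0]}]'

```text
clock: 8.15
ee_pos: [0.5228, 0.0345, 0.0622]
tcp_rot: [180.0, 0.0, -141.7]
contact_force: [-1.8, 1.4, 6.4]
opening: 0.0114
grip_force: 60.1
```

```bash
python3 st.py
```

```text
8.15 [ 51.7  28.1 -69.3 110.   29.7  62.7  98.6] [0.5228 0.0345 0.0622] [ 1.7999e+02  2.0000e-02 -1.4166e+02] T [ 0.187  0.432 -0.067] F [-1.78  1.42  6.41] 0.011379068794754978 60.137348771095276
```

drive_tool --steps '[{"xyz": [0,0,0],"rot": [0,0,0.004]},{"xyz": [0,0,0],"rot": [0,0,0]},{"xyz": [0,0,0],"rot": [0,0,0]}]'

```text
clock: 8.4
ee_pos: [0.5228, 0.0345, 0.0622]
tcp_rot: [180.0, 0.0, -140.9]
contact_force: [-1.1, 1.1, 6.5]
opening: 0.0118
grip_force: 60.1
```

```bash
python3 st.py
```

```text
8.4 [ 51.8  28.2 -69.4 110.   29.8  62.7  99.2] [0.5228 0.0345 0.0622] [ 1.8000e+02  2.0000e-02 -1.4094e+02] T [ 0.229  0.447 -0.087] F [-1.11  1.1   6.5 ] 0.011818282358734658 60.1351797580719
```

drive_tool --steps '[{"xyz": [0,0,0],"rot": [0,0,0.004]},{"xyz": [0,0,0],"rot": [0,0,0]},{"xyz": [0,0,0],"rot": [0,0,0]}]'

```text
clock: 8.65
ee_pos: [0.5228, 0.0345, 0.0622]
tcp_rot: [-180.0, 0.0, -140.2]
contact_force: [-1.5, 1.0, 6.2]
opening: 0.0118
grip_force: 60.1
```

```bash
python3 st.py
```

```text
8.65 [ 51.9  28.3 -69.6 110.   30.   62.8  99.8] [0.5228 0.0345 0.0622] [-1.8000e+02  2.0000e-02 -1.4022e+02] T [ 0.23   0.385 -0.058] F [-1.46  0.98  6.25] 0.011814969697265837 60.13308227062225
```

drive_tool --steps '[{"xyz": [0,0,0],"rot": [0,0,0.004]},{"xyz": [0,0,0],"rot": [0,0,0]},{"xyz": [0,0,0],"rot": [0,0,0]}]'

```text
clock: 8.9
ee_pos: [0.5228, 0.0345, 0.0622]
tcp_rot: [-180.0, 0.0, -139.5]
contact_force: [-2.1, 1.3, 5.3]
opening: 0.012
grip_force: 60.1
```

```bash
python3 st.py
```

```text
8.9 [ 52.   28.4 -69.7 110.   30.1  62.8 100.4] [0.5228 0.0345 0.0622] [-1.800e+02  3.000e-02 -1.395e+02] T [ 0.288  0.439 -0.11 ] F [-2.1   1.25  5.25] 0.011958339310323255 60.142638087272644
```

drive_tool --steps '[{"xyz": [0,0,0],"rot": [0,0,0.003]},{"xyz": [0,0,0],"rot": [0,0,0]}]'

```text
clock: 9.07
ee_pos: [0.5228, 0.0345, 0.0622]
tcp_rot: [-180.0, 0.0, -138.9]
contact_force: [-1.8, 1.6, 5.3]
opening: 0.012
grip_force: 60.1
```

```bash
python3 st.py
```

```text
9.0667 [ 52.   28.5 -69.8 110.   30.2  62.9 100.9] [0.5228 0.0345 0.0622] [-1.8000e+02  2.0000e-02 -1.3894e+02] T [ 0.213  0.409 -0.037] F [-1.79  1.6   5.28] 0.011996566513309841 60.124788880348206
```

drive_tool --steps '[{"xyz": [0,0,0],"rot": [0,0,0]}]'

```text
clock: 9.15
ee_pos: [0.5228, 0.0345, 0.0622]
tcp_rot: [-180.0, 0.0, -139.0]
contact_force: [-2.0, 1.1, 5.5]
opening: 0.0117
grip_force: 60.1
```

```bash
python3 st.py
```

```text
9.15 [ 52.   28.5 -69.8 110.   30.2  62.9 100.9] [0.5228 0.0345 0.0622] [-1.8000e+02  3.0000e-02 -1.3896e+02] T [ 0.175  0.382 -0.071] F [-1.98  1.05  5.55] 0.01170881368698458 60.12667894363403
```

drive_tool --steps '[{"xyz": [0,0,0],"rot": [0,0,0.003]},{"xyz": [0,0,0],"rot": [0,0,0]},{"xyz": [0,0,0],"rot": [0,0,0]}]'

```text
clock: 9.4
ee_pos: [0.5228, 0.0345, 0.0622]
tcp_rot: [-180.0, 0.0, -138.4]
contact_force: [-1.8, 0.9, 6.4]
opening: 0.0119
grip_force: 60.1
```

```bash
python3 st.py
```

```text
9.4 [ 52.1  28.6 -69.9 110.   30.3  62.9 101.4] [0.5228 0.0345 0.0622] [-1.8000e+02  3.0000e-02 -1.3842e+02] T [ 0.219  0.398 -0.008] F [-1.79  0.87  6.44] 0.011897342521291017 60.131762623786926
```

drive_tool --steps '[{"xyz": [0,0,0],"rot": [0,0,0.003]},{"xyz": [0,0,0],"rot": [0,0,0]},{"xyz": [0,0,0],"rot": [0,0,0]}]'

```text
clock: 9.65
ee_pos: [0.5229, 0.0345, 0.0622]
tcp_rot: [-180.0, 0.0, -137.9]
contact_force: [-2.1, 0.9, 4.9]
opening: 0.0113
grip_force: 60.2
```

```bash
python3 st.py
```

```text
9.65 [ 52.2  28.7 -70.  110.   30.4  63.  101.8] [0.5229 0.0345 0.0622] [-1.8000e+02  3.0000e-02 -1.3788e+02] T [ 0.179  0.382 -0.026] F [-2.05  0.87  4.87] 0.011251869067683962 60.15286445617676
```

drive_tool --steps '[{"xyz": [0,0,0],"rot": [0,0,0.003]},{"xyz": [0,0,0],"rot": [0,0,0]},{"xyz": [0,0,0],"rot": [0,0,0]}]'

```text
clock: 9.9
ee_pos: [0.5229, 0.0345, 0.0622]
tcp_rot: [180.0, 0.0, -137.4]
contact_force: [-1.6, 1.8, 4.5]
opening: 0.0117
grip_force: 60.2
```

```bash
python3 st.py
```

```text
9.9 [ 52.2  28.7 -70.1 110.   30.5  63.  102.3] [0.5229 0.0345 0.0622] [ 1.8000e+02  3.0000e-02 -1.3737e+02] T [ 0.209  0.344 -0.227] F [-1.56  1.79  4.51] 0.01171928053681337 60.181666016578674
```

drive_tool --steps '[{"xyz": [0,0,0],"rot": [0,0,0]},{"xyz": [0,0,0],"rot": [0,0,0]}]'

```text
clock: 10.07
ee_pos: [0.5229, 0.0345, 0.0622]
tcp_rot: [-180.0, 0.0, -137.4]
contact_force: [-1.9, 1.5, 5.1]
opening: 0.0117
grip_force: 60.2
```

```bash
python3 st.py
```

```text
10.0667 [ 52.2  28.7 -70.1 110.   30.5  63.  102.3] [0.5229 0.0345 0.0622] [-1.8000e+02  3.0000e-02 -1.3737e+02] T [ 0.216  0.449 -0.208] F [-1.87  1.5   5.13] 0.011681822702362442 60.18228828907013
```

It bears on the stop at about 0.2 N m. Now 87.3° clockwise to click 4.

drive_tool --steps '[{"xyz": [0,0,0],"rot": [0,0,-0.018]},{"xyz": [0,0,0],"rot": [0,0,-0.018]},{"xyz": [0,0,0],"rot": [0,0,-0.018]},{"xyz": [0,0,0],"rot": [0,0,-0.018]},{"xyz": [0,0,0],"rot": [0,0,-0.018]},{"xyz": [0,0,0],"rot": [0,0,-0.018]},{"xyz": [0,0,0],"rot": [0,0,-0.018]},{"xyz": [0,0,0],"rot": [0,0,-0.018]},{"xyz": [0,0,0],"rot": [0,0,-0.018]},{"xyz": [0,0,0],"rot": [0,0,-0.018]},{"xyz": [0,0,0],"rot": [0,0,-0.018]},{"xyz": [0,0,0],"rot": [0,0,-0.018]},{"xyz": [0,0,0],"rot": [0,0,-0.018]},{"xyz": [0,0,0],"rot": [0,0,-0.018]},{"xyz": [0,0,0],"rot": [0,0,-0.018]},{"xyz": [0,0,0],"rot": [0,0,-0.018]},{"xyz": [0,0,0],"rot": [0,0,-0.018]},{"xyz": [0,0,0],"rot": [0,0,-0.018]},{"xyz": [0,0,0],"rot": [0,0,-0.018]},{"xyz": [0,0,0],"rot": [0,0,-0.018]}]'

```text
clock: 11.73
ee_pos: [0.5225, 0.0357, 0.0622]
tcp_rot: [179.9, -0.0, 157.8]
contact_force: [-1.9, 4.2, 5.1]
opening: 0.0117
grip_force: 60.1
```

drive_tool --steps '[{"xyz": [0,0,0],"rot": [0,0,-0.018]},{"xyz": [0,0,0],"rot": [0,0,-0.018]},{"xyz": [0,0,0],"rot": [0,0,-0.018]},{"xyz": [0,0,0],"rot": [0,0,-0.018]},{"xyz": [0,0,0],"rot": [0,0,-0.018]},{"xyz": [0,0,0],"rot": [0,0,-0.018]},{"xyz": [0,0,0],"rot": [0,0,-0.017]},{"xyz": [0,0,0],"rot": [0,0,0]},{"xyz": [0,0,0],"rot": [0,0,0]},{"xyz": [0,0,0],"rot": [0,0,0]}]'

```text
clock: 12.57
ee_pos: [0.5227, 0.036, 0.0622]
tcp_rot: [179.9, -0.1, 135.5]
contact_force: [-1.9, 6.1, 5.2]
opening: 0.0117
grip_force: 60.1
```

```bash
python3 st.py
```

```text
12.5667 [ 39.6  19.5 -52.6 110.3  17.9  58.8  24.6] [0.5227 0.036  0.0622] [ 1.7990e+02 -5.0000e-02  1.3552e+02] T [ 1.072  0.48  -0.02 ] F [-1.88  6.1   5.2 ] 0.01170150678770621 60.09235739707947
```

drive_tool --hand -1 --steps '[{"xyz": [0,0,0],"rot": [0,0,0]},{"xyz": [0,0,0],"rot": [0,0,0]},{"xyz": [0,0,0],"rot": [0,0,0]},{"xyz": [0,0,0],"rot": [0,0,0]},{"xyz": [0,0,0],"rot": [0,0,0]},{"xyz": [0,0,0],"rot": [0,0,0]},{"xyz": [0,0,0],"rot": [0,0,0]},{"xyz": [0,0,0],"rot": [0,0,0]},{"xyz": [0,0,0.3],"rot": [0,0,0]},{"xyz": [0,0,0.5],"rot": [0,0,0]},{"xyz": [0,0,0.8],"rot": [0,0,0]},{"xyz": [0,0,1],"rot": [0,0,0]},{"xyz": [0,0,1],"rot": [0,0,0]},{"xyz": [0,0,1],"rot": [0,0,0]},{"xyz": [0,0,1],"rot": [0,0,0]}]'

```text
clock: 13.82
ee_pos: [0.5224, 0.0347, 0.232]
tcp_rot: [180.0, 0.0, 135.4]
contact_force: [1.5, 0.2, -0.5]
opening: 0.0854
grip_force: 0.0
```

drive_tool --steps '[{"xyz": [-0.3,-1,0],"rot": [0,0,0]},{"xyz": [-0.3,-1,0],"rot": [0,0,0]},{"xyz": [-0.3,-1,0],"rot": [0,0,0]},{"xyz": [-0.3,-1,0],"rot": [0,0,0]},{"xyz": [-0.3,-1,0],"rot": [0,0,0]},{"xyz": [-0.3,-1,0],"rot": [0,0,0]},{"xyz": [-0.3,-1,0],"rot": [0,0,0]},{"xyz": [-0.3,-1,0],"rot": [0,0,0]},{"xyz": [-0.3,-1,0],"rot": [0,0,0]},{"xyz": [-0.3,-1,0],"rot": [0,0,0]},{"xyz": [0,0,0],"rot": [0,0,0]},{"xyz": [0,0,0],"rot": [0,0,0]},{"xyz": [0,0,0],"rot": [0,0,0]}]'

```text
clock: 14.9
ee_pos: [0.433, -0.2648, 0.2303]
tcp_rot: [179.9, 0.0, 135.4]
contact_force: [-0.4, -0.1, 0.1]
opening: 0.0854
grip_force: 0.0
```

```bash
python3 - <<'E'
from h import *
im,d=env.capture("top"); Q=cloud("top",d).reshape(-1,3)
b=Q[(np.hypot(Q[:,0]-.5232,Q[:,1]-.034)<.045)&(Q[:,2]>.079)&(Q[:,2]<.1)]
u,_,vt=np.linalg.svd(b[:,:2]-b[:,:2].mean(0),full_matrices=False); print(len(b),np.degrees(np.arctan(vt[0,1]/vt[0,0])),b.mean(0))
cv2.imwrite("pics/t2.png",cv2.resize(im[130:330,110:410],None,fx=2.6,fy=2.6))
E
python3 st.py
```

```text
174 -44.8927657764088 [0.52428429 0.03339165 0.0843136 ]
14.95 [ 68.3   3.1 -40.9 101.9   2.   75.8  72.4] [ 0.4333 -0.2643  0.2303] [1.7996e+02 2.0000e-02 1.3547e+02] T [ 0.026 -0.049  0.065] F [-0.1   0.27 -0.3 ] 0.08555579850768812 0.0
```

View pics/t2.png

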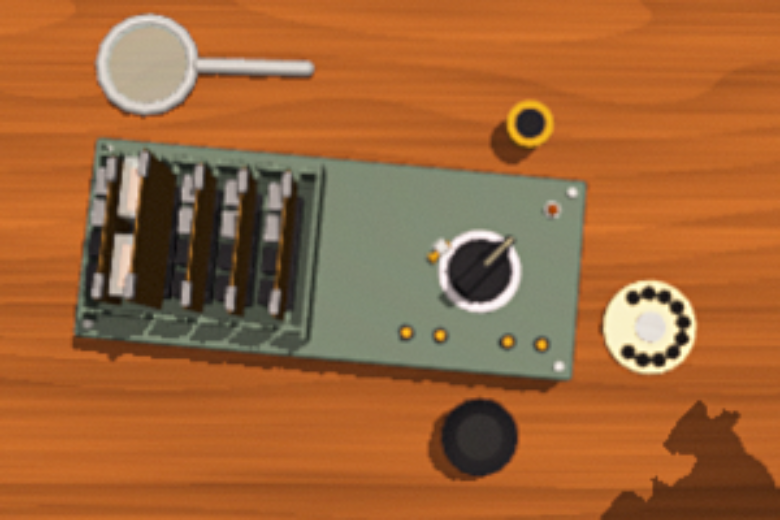

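The nose now points up-right (510,238 from the knob centre 480,270). The bar measures -44.9° against -44.7° expected for click 4, and the cards and loose parts haven't moved.

```bash
python3 -c "
from rig import env
print(env.close_job())"
```

```text
the job is handed in; nothing more can be done
None
```

The knob was turned gently onto its stop (about 0.2 N m), then clicked round to click 4, which selects slot 4 where the tall relay card sits; it rests there released, and I handed the job in at about 15 s.

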